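Level the welding positioner and lock it with its index pin

ROBOT

A 7-joint arm with a two-finger parallel gripper is mounted at the origin on the work surface. World frame = base frame: x ahead of the robot, y to its left, z up, the work surface at z = 0. Lengths are in m, angles in rad, forces in N, time in s.
With the tool pointing down it reaches from about 0.425 to 0.95 m from the base axis. Payload 4.7 kg.
Tool frame: the origin (TCP) lies at the very end of the fingers, on their centre line; the grasp point (between the pads) lies 19 mm behind it; z points along the fingers, y is the line along which they close (so a half turn about z gives the same grasp; the last joint's range is limited). The gripper opens to 85 mm and grips with 20 to 120 N. Pads are 22 mm wide; open, the fingers measure 114 mm over their backs; the gripper's body (76 mm by 85 mm) begins 54 mm behind the grasp point. The pads swing forward as they close: fully open they stand 13 mm farther back than shut.
Start: joints at [-1.14, 0.469, -0.049, 1.532, 0.024, 1.141, -0.082], TCP at [0.3, 0.605, 0.231] pointing down, gripper open.
Joint ranges: [-2.59, 2.59], [-0.33, 1.99], [-1.39, 1.29], [0.1, 2.45], [-1.04, 4.18], [0.21, 1.99], [-2.66, 2.66]. Speed limits (rad/s): [2.57, 2.57, 3.14, 3.14, 3.14, 3.14, 3.14].

INTERFACE

Orientations are given as a unit quaternion [x, y, z, w].
In Python, from rig import robot gives the robot as it stands.
- The arm moves only by the shell command python3 -m creep 'ROWS' [FORCE]. ROWS is JSON, a list of rows, each an object of numbers: "rx", "ry", "rz": the turn, a rotation vector about the tool's x, y, z each as a share of 360 degrees, from -1 to 1; "dx", "dy", "dz": the shift along the tool's x, y, z each as a share of 500 mm, from -1 to 1; "hand": the opening, from -1 (shut) to 1 (fully open). In form: [{"rx": .., "ry": .., "rz": .., "dx": .., "dy": .., "dz": .., "hand": ..}, ...]. A call has 1 to 5 rows; each row is the pose to reach, as a shift and turn from the pose commanded when the call began, along the tool's axes at that moment, turning the shorter way round; what a row does not reach only later rows make up. A row lasts 1/8 s, in which the tool goes at most 62.5 mm and 10.7 degrees, less where a joint would pass 70% of its speed; a pose out of reach is approached as far as the arm can. A call with a number of a shift or a turn outside -1 to 1 is refused whole. A call with a gripper value outside its range is refused whole. The fingers move at their own pace and stop on an object; FORCE is the grip in N (left out, the last holds). Time passes only in rows, so rows that repeat a pose let the fingers close. It gives the time, the measured TCP pose, the force, the opening and the grip force at its end, in the units of the state.
- robot.sense(): the state, without advancing time (a new reading comes with each control period).
- robot.read_camera(name): name is "side" or "top" or "wrist"; returns a dict with "pixels" (480x640x3 uint8, red, green, blue), "fx", "fy", "cx", "cy" (pixels), "dist" ([k1, k2, p1, p2, k3] as OpenCV has them; the pictures are not rectified), "cam_to_world" (4x4, takes a point from camera to world coordinates). Camera axes: x right, y up, looking along -z (the intrinsics and any distortion apply to the point x, -y, -z); pixel columns grow to the right and rows downward; lengths in m; the calibration is good to about 2 mm. A picture is of the moment at which its call begins. There is no depth.
- robot.sign_off(): hands the job in; it is judged then, once.
The state is a dict: "t": time; "joints": joint angles; "joint_vel": joint speeds; "joint_efforts": joint torques, N m; "eef_pos": TCP position; "tcp_rot": TCP orientation; "ft_force": force on the tool from outside, world axes, zero at the start; "moment": the same for the moment, N m; "grip_width": opening from 0.0 (shut) to 1.0 (fully open); "finger_force": force on a finger pad.
Only numpy, scipy, OpenCV 4.12 (cv2) and the standard library are available. Lean on these libraries where they do the work, as an engineer would, in place of code of your own. Each camera call takes 0.05 s, during which the arm holds its last target. There are 200 camera calls.

TASK

The tilting plate of the bench welding positioner has been left at an angle. Push it back to level (the flange on it is only tacked, so do not touch that), then lock it with the slim T-handled lock pin: from the outside, through the lug, the middle hole of the index plate and the cheek behind, pushed fully home until its cross-bar meets the lug. The index plate has a little play on its shaft, so feel for the hole and rock the plate slightly if the pin will not enter; leave everything else on the table where it is.

Things in the scene. Friction and masses are not known exactly. Their poses are not given: they have to be found in the camera images.
- positioner: Bench welding positioner, teal uprights on a dark steel base plate (150 x 290 x 10 mm), bolted down. Origin: underside, below the middle of the tilting plate. y runs along the trunnion (tilt) axis, 105 mm above the table; z is up, x level and square to it. Cheeks 80 mm wide, 12 mm thick stand at y = -100 and +100 mm. Outside the +y cheek come the index plate and the fixed lock lug.
- lock_hole (a point): Centre of the 19 mm hole at the outer face of the lock lug (44 mm wide, top 190 mm above the table), at x = 0, y = 130 mm, z = 170 mm of the positioner. Axes as positioner: y points outward, the pin goes in along -y. From this face: lug 10 mm, gap 2 mm, index plate 10 mm, gap 2 mm, cheek 12 mm: 36 mm through all. For 150 mm outside the lug nothing is higher than 60 mm.
- cheek_hole (a point): Centre of the 19 mm hole through the upright eye of the +y cheek (44 mm wide, top 190 mm above the table), at the inner face, 36 mm behind lock_hole and in line with it. Axes as positioner.
- plate_top (a point): Middle of the upper face of the tilting plate (steel, 180 mm along its x, 156 mm along y, 10 mm thick), on the trunnion axis, so it stays put; its axes turn with the plate, z straight up when level. Starts tilted 17 to 43 degrees, the -x edge (nearer the robot) high. Stiff trunnion (0.6 N m, some 8 N at the edge): the plate stays at any angle it is pushed to, up to 50 degrees, no stop at level.
- index_hub (a point): Trunnion axis at the outer face of the index plate: a 10 mm steel sector (82 mm radius) that turns with the tilting plate, five 19 mm holes 65 mm from the axis, 30 degrees apart, the middle one straight up at level. Worn key: it sits, by friction (0.25 N m), anywhere within 5 degrees of true to the plate, so that hole may be up to 5.5 mm off sideways (along x). Axes as positioner.
- flange: Aluminium flange tacked to the middle of the tilting plate: disc 80 mm diameter, 10 mm thick, with a tube stub 48 mm diameter, together 40 mm high. Origin at the middle of the plate's upper face. Not to be touched by the robot.
- lockpin: T-handled lock pin, dark steel, about 280 g, lying flat. Shank 18 mm diameter, 84 mm long from shoulder to tip, the last 3 mm tapering to 16.4 mm; cross-bar 18 mm diameter, 64 mm long, square across the other end. Origin on the shank's axis at the shoulder (front of the cross-bar, which meets the lug when home), 9 mm above the table; x along the shank to the tip, y along the cross-bar.
- pin_tip (a point): Tip of the lock pin, on its axis, 84 mm from the shoulder.
- fatpin: Another T-handled pin, dark steel, for the table's bores: 27 mm thick, 50 mm shank, cross-bar 56 mm. Too thick for the lug. A bystander; it and the lock pin may lie in either place. Origin on its axis at the shoulder.
- nylon_round: Cream nylon disc, 100 mm diameter, 35 mm high, a bystander; origin at its underside.
- cover_disc: Aluminium disc, 80 mm diameter, 8 mm thick, lying on the nylon disc; a bystander; origin at its underside.
- square: Dark steel welding square, 110 x 110 x 22 mm, lying flat; a bystander; origin at its underside.
- brush: Brush lying on the table near the robot; a bystander; origin at its underside, along x.
- hammer: Hammer lying on the table; a bystander; origin at its underside, along x.
- spray: Aluminium spray can, 56 mm diameter, 170 mm high, standing; a bystander; origin at its underside.
- fclamp: F-clamp lying flat, rail 260 mm long, 22 mm high; a bystander; origin at its underside, rail along x.
Not all that is in view belongs to the job. Leave any pink or purple look-alike of the lockpin alone.

How it is judged:
By the outcome, as a careful person would: the job done as asked, in the order asked, and still so for the second after the job is handed in, with the robot touching nothing.
It also fails if it takes over 72 s, if anything falls off the work surface, if the arm or the gripper's body presses on something with over 40 N, if the wrist force passes 120 N, or if a joint passes its speed limit or range.

## Working session

There is one attempt and no reset: what is moved stays moved. The work goes in short steps, Python scripts to look and compute and a shell command to move; the robot and the scene stay as the last step left them, time stands still between calls to the robot, and variables do not carry over. Pictures are saved under pics/ and viewed, at most 10 in all, crops included, and the job is handed in when it is done.

```bash
ls; mkdir -p pics; cat > h.py <<'E'
import numpy as np, cv2, json
from scipy.spatial.transform import Rotation as R
from rig import robot
def ray(c,uv):
    K=np.array([[c['fx'],0,c['cx']],[0,c['fy'],c['cy']],[0,0,1.]])
    p=cv2.undistortPoints(np.array(uv,float).reshape(-1,1,2),K,np.array(c['dist'],float)).reshape(-1,2)
    d=np.c_[p[:,0],-p[:,1],-np.ones(len(p))]
    T=np.array(c['cam_to_world']); return T[:3,3],d@T[:3,:3].T
def onplane(c,uv,z):
    o,d=ray(c,uv); return o+d*((z-o[2])/d[:,2])[:,None]
def proj(c,P):
    T=np.array(c['cam_to_world']);q=(np.atleast_2d(P)-T[:3,3])@T[:3,:3]; q=q*[1,-1,-1]
    K=np.array([[c['fx'],0,c['cx']],[0,c['fy'],c['cy']],[0,0,1.]])
    return cv2.projectPoints(q.reshape(-1,1,3),np.zeros(3),np.zeros(3),K,np.array(c['dist'],float))[0].reshape(-1,2)
def cam(n,save=None):
    c=robot.read_camera(n)
    if save: cv2.imwrite('pics/'+save+'.png',cv2.cvtColor(c['pixels'],cv2.COLOR_RGB2BGR))
    return c
def tri(c1,u1,c2,u2):
    o1,d1=ray(c1,u1);o2,d2=ray(c2,u2);out=[]
    for a,b in zip(d1,d2):
        A=np.c_[a,-b];s=np.linalg.lstsq(A,o2-o1,rcond=None)[0];p,q=o1+a*s[0],o2+b*s[1];out.append(np.r_[(p+q)/2,np.linalg.norm(p-q)])
    return np.array(out)
def plan(pos,Rw,s=None):
    "row numbers from current measured pose to pos/rot matrix"
    s=s or robot.sense(); R0=R.from_quat(s['tcp_rot']); d=R0.inv().apply(np.array(pos)-s['eef_pos'])/.5
    r=(R0.inv()*R.from_matrix(Rw)).as_rotvec()/(2*np.pi); return np.round(np.r_[r,d],4)
E
python3 - <<'E'
from h import *
for n in('top','side','wrist'):
    c=cam(n,n+'0'); print(n,np.round(c['cam_to_world'],3).tolist(),c['fx'],c['dist'])
s=robot.sense();print(s)
E
```

```text
pics
top [[0.029, 0.997, -0.067, 0.45], [-1.0, 0.028, -0.008, 0.062], [-0.006, 0.067, 0.998, 1.44], [0.0, 0.0, 0.0, 1.0]] 471.6206674565844 [-0.0842298  0.         0.         0.         0.       ]
side [[-0.998, 0.033, -0.05, 0.49], [-0.059, -0.708, 0.704, 0.989], [-0.012, 0.705, 0.709, 1.053], [0.0, 0.0, 0.0, 1.0]] 511.6801882532977 [0.02757233 0.         0.         0.         0.        ]
wrist [[0.443, -0.852, -0.279, 0.227], [0.896, 0.421, 0.14, 0.64], [-0.002, -0.312, 0.95, 0.372], [0.0, 0.0, 0.0, 1.0]] 364.20566632244453 [-0.02657456  0.          0.          0.          0.        ]
{'t': 0.15, 'joints': array([-1.13989699,  0.46923468, -0.04858014,  1.53340572,  0.02409055,
        1.14100405, -0.08230991]), 'joint_vel': array([-0.00124542, -0.00175599, -0.00262521, -0.00240206, -0.00015504,
       -0.00211918,  0.00257836]), 'joint_efforts': array([-6.10624156e-04, -5.10763228e+01, -4.71713813e-02, -2.37976956e+01,
        1.07257086e-02,  5.39281391e-03,  1.28260956e-05]), 'eef_pos': array([0.29933724, 0.60450572, 0.23052279]), 'tcp_rot': array([ 2.27880624e-01,  9.73688802e-01, -7.18816878e-04, -1.45679839e-04]), 'ft_force': array([ 0.75992891,  0.69557414, -1.41231892]), 'moment': array([-0.00345072, -0.0281476 , -0.03199836]), 'finger_force': 0.0, 'grip_width': 1.0007508655630821}
```

View pics/top0.png

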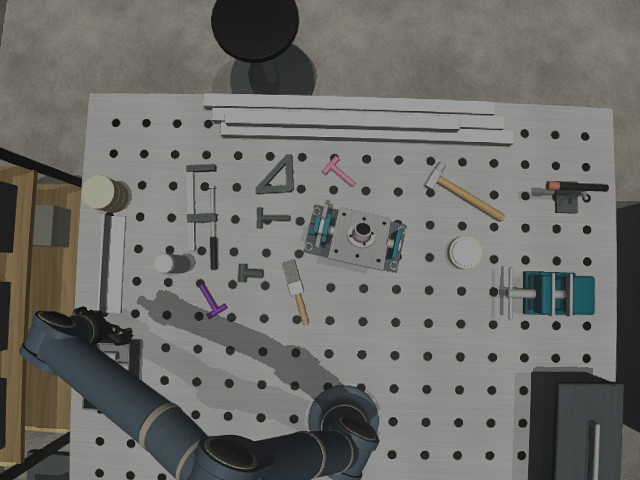

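View pics/side0.png

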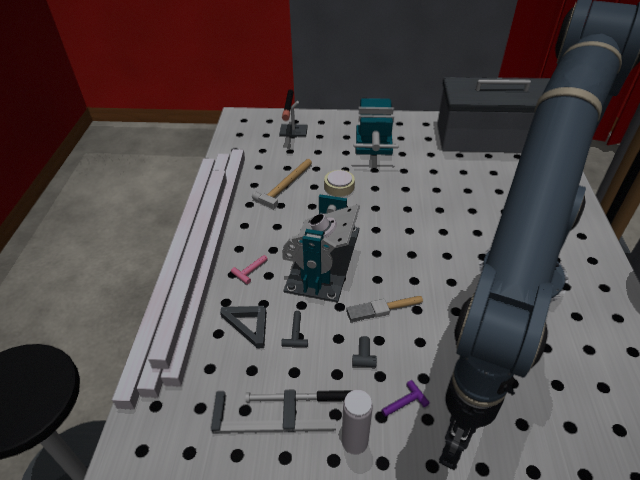

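Top view: the dark T's are at (273,217), slim and long, and at (250,272), thick and short. The pink T is at (338,170) and the purple one at (212,300). The slim dark one at (273,217) fits the lock pin, and the one at (250,272) is the fatpin. The positioner is at about (355,236), with its lug to the left (+y). I'll confirm with an enlarged crop.

```bash
python3 - <<'E'
from h import *
t=cv2.imread('pics/top0.png');s=cv2.imread('pics/side0.png')
a=cv2.resize(t[190:290,230:420],None,fx=4,fy=4,interpolation=cv2.INTER_CUBIC)[:, :760]
b=cv2.resize(s[190:360,270:370],None,fx=3.4,fy=3.4,interpolation=cv2.INTER_CUBIC)
cv2.imwrite('pics/cropA.png',a)
cv2.imwrite('pics/cropB.png',b)
c=cam('top')
g=cv2.cvtColor(c['pixels'],cv2.COLOR_RGB2GRAY)
m=(g<95).astype(np.uint8)
n,l,st,ce=cv2.connectedComponentsWithStats(m)
for i in range(1,n):
    x,y,w,h,ar=st[i]
    if ar>150 and 230<x<420 and 150<y<300: print(x,y,w,h,ar,np.round(ce[i],1))
for u,hh in(((273,217),'lock'),((250,272),'fat')):
    i=l[u[1],u[0]]; print(hh,i,st[i])
    ys,xs=np.where(l==i)
    if i:
        P=onplane(c,np.c_[xs,ys],.012)[:,:2]; r=cv2.minAreaRect(P.astype(np.float32)*1000); print(r, P.mean(0), cv2.boxPoints(r).tolist())
# lug/cheek teal pixels
hsv=cv2.cvtColor(c['pixels'],cv2.COLOR_RGB2HSV)
E
```

```text
256 154 38 41 735 [278.1 178.1]
294 200 45 58 1050 [319.7 232.2]
257 207 34 22 312 [268.7 217.9]
384 220 23 52 631 [394.1 245.1]
238 264 26 18 309 [248.3 272.7]
lock 90 [257 207  34  22 312]
((607.2335815429688, 228.1322784423828), (64.57014465332031, 100.90306854248047), 2.2637977600097656) [0.60503862 0.24258856] [[572.9808349609375, 277.2691650390625], [576.966552734375, 176.44485473632812], [641.486328125, 178.99539184570312], [637.5006103515625, 279.8197021484375]]
fat 145 [238 264  26  18 309]
((437.3505554199219, 291.99530029296875), (51.47847366333008, 76.26702117919922), 1.8149968385696411) [0.43654337 0.29847624] [[410.4164733886719, 329.2944641113281], [412.8320007324219, 253.06570434570312], [464.2846374511719, 254.69613647460938], [461.8691101074219, 330.9248962402344]]
```

View pics/cropA.png

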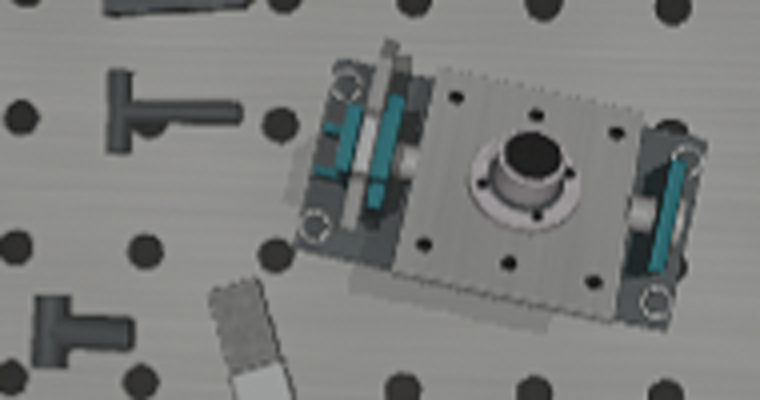

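View pics/cropB.png

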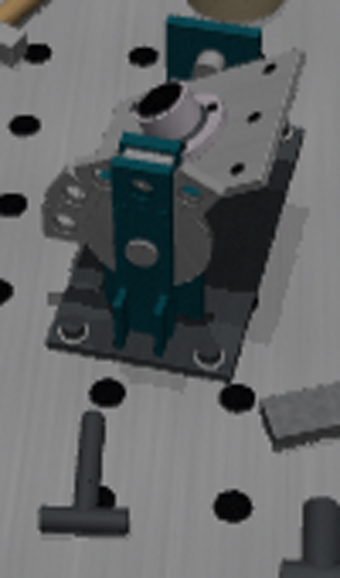

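Crop A confirms it: the slim long dark T, shank about 18 mm, bar at crop (120,112) with its tip at (240,112), is the lock pin. The T at (80,330) is the fatpin. Crop B shows the lug hole at crop (143,185) and the pivot at (140,250), with the index sector turned away from level.

```bash
python3 - <<'E'
from h import *
c=cam('top');s=cam('side')
cr=np.array([(347,86),(687,160),(315,225),(655,303)])/4+[230,190]-.37
P=onplane(c,cr,.012); print(np.round(P,4))
o=P[:,:2].mean(0); d=(P[0]-P[1]+P[2]-P[3])[:2]; yaw=np.arctan2(-d[0],d[1]); print('bolts',o,np.degrees(yaw),np.linalg.norm(d)/2, np.linalg.norm((P[0]-P[2]+P[1]-P[3])[:2])/2)
X=np.array([np.cos(yaw),np.sin(yaw),0]);Y=np.array([-np.sin(yaw),np.cos(yaw),0]);O=np.r_[o,0]
f=lambda x,y,z:O+X*x+Y*y+[0,0,z]
print('lockhole',f(0,.13,.17), 'px side',proj(s,f(0,.13,.17)),'hub',proj(s,f(0,.13,.105)))
sp=np.array([(143,185),(140,250)])/3.4+[270,190]-.35
print('seen',sp)
# side rays onto plane Y=.130
oo,dd=ray(s,sp)
n=Y; k=((f(0,.13,0)-oo)@n)/(dd@n); Q=oo+dd*k[:,None]; print([((q-O)@X,(q-O)@Y,q[2]) for q in Q])
# teal in side
hsv=cv2.cvtColor(s['pixels'],cv2.COLOR_RGB2HSV); m=cv2.inRange(hsv,(80,90,30),(100,255,255))
m[:, :290]=0;m[:,345:]=0;m[:225]=0;m[300:]=0
for r in range(228,275,4): xs=np.where(m[r])[0]; print(r,xs.min() if len(xs) else 0,xs.max() if len(xs) else 0)
for y,z in((.13,.19),(.12,.19)):
  print(proj(s,np.array([f(-.022,y,z),f(.022,y,z)])).round(1).tolist(),proj(c,np.array([f(-.022,y,z),f(.022,y,z)])).round(1).tolist())
hc=cv2.cvtColor(c['pixels'],cv2.COLOR_RGB2HSV);mt=cv2.inRange(hc,(80,90,30),(100,255,255))
n,l,st,ce=cv2.connectedComponentsWithStats(mt)
for i in range(1,n):
  if st[i][4]>15 and 290<st[i][0]<420 and 180<st[i][1]<290: print(st[i],ce[i])
# pin in side view
g=cv2.cvtColor(s['pixels'],cv2.COLOR_RGB2GRAY);m=(g<95).astype(np.uint8);n,l,st,ce=cv2.connectedComponentsWithStats(m)
i=l[345,294];print(st[i]);ys,xs=np.where(l==i);Pp=onplane(s,np.c_[xs,ys],.012)[:,:2];r=cv2.minAreaRect((Pp*1000).astype(np.float32));print(r,cv2.boxPoints(r).tolist())
E
```

```text
[[ 0.6298  0.0979  0.012 ]
 [ 0.5807 -0.1623  0.012 ]
 [ 0.5231  0.119   0.012 ]
 [ 0.4714 -0.14    0.012 ]]
bolts [ 0.55123921 -0.02137226] -10.997026193945098 0.26447263024645246 0.11015109868641258
lockhole [0.57603775 0.10624056 0.17      ] px side [[310.17058216 247.36888904]] hub [[310.81907884 265.53066023]]
seen [[311.70882353 244.06176471]
 [310.82647059 263.17941176]]
[(np.float64(-0.0041885250694165335), np.float64(0.1299999999999998), np.float64(0.18231470584705234)), (np.float64(-0.00024006629820957567), np.float64(0.1299999999999998), np.float64(0.11374335842044936))]
228 0 0
232 305 322
236 303 322
240 300 320
244 303 319
248 303 319
252 303 319
256 303 319
260 304 319
264 304 319
268 301 319
272 300 328
[[318.8, 243.0], [301.2, 240.0]] [[309.4, 230.7], [313.1, 214.7]]
[[319.8, 240.2], [302.3, 237.2]] [[313.1, 231.5], [316.7, 215.5]]
[322 213   9  30 133] [325.94736842 227.32330827]
[309 216  12  19  96] [315.53125    225.19791667]
[392 230  10  28 116] [396.4137931  243.56896552]
[281 311  27  37 459]
((610.4741821289062, 235.57077026367188), (63.4567985534668, 110.05008697509766), 4.362971305847168) [[574.6516723632812, 288.02264404296875], [583.0237426757812, 178.2914581298828], [646.2966918945312, 183.118896484375], [637.9246215820312, 292.85009765625]]
```

```bash
cat >> h.py <<'E'
def down(yawdeg):
    "tool z down, tool y at heading yawdeg"
    a=np.radians(yawdeg);y=np.array([np.cos(a),np.sin(a),0]);z=np.array([0,0,-1.]);return np.c_[np.cross(y,z),y,z]
E
python3 - <<'E'
from h import *
print(plan([.40,.30,.28],down(32)));print(plan([.475,-.0065,.26],down(-11)))
E
```

```text
[-1.000e-04  0.000e+00  8.790e-02 -4.507e-01 -4.570e-01 -9.780e-02]
[-1.000e-04  1.000e-04  2.074e-01 -8.572e-01 -9.398e-01 -5.750e-02]
```

```bash
python3 -m creep '[{"rz":0,"dx":0,"dy":0,"dz":-0.1,"hand":-1},{"rz":0.0879,"dx":-0.45,"dy":-0.457,"dz":-0.1,"hand":-1},{"rz":0.0879,"dx":-0.45,"dy":-0.457,"dz":-0.1,"hand":-1},{"rz":0.2074,"dx":-0.857,"dy":-0.94,"dz":-0.1,"hand":-1},{"rz":0.2074,"dx":-0.857,"dy":-0.94,"dz":-0.1,"hand":-1}]' 60; python3 - <<'E'
from h import *
print(plan([.475,-.0065,.26],down(-11)))
E
```

```text
[-1.000e-04  1.000e-04  2.074e-01 -8.572e-01 -9.398e-01 -5.750e-02]validation failed for argument at $[0]...
```

```bash
python3 -m creep '[{"rx":0,"ry":0,"rz":0,"dx":0,"dy":0,"dz":-0.1,"hand":-1},{"rx":0,"ry":0,"rz":0.0879,"dx":-0.45,"dy":-0.457,"dz":-0.1,"hand":-1},{"rx":0,"ry":0,"rz":0.0879,"dx":-0.45,"dy":-0.457,"dz":-0.1,"hand":-1},{"rx":0,"ry":0,"rz":0.2074,"dx":-0.857,"dy":-0.94,"dz":-0.1,"hand":-1},{"rx":0,"ry":0,"rz":0.2074,"dx":-0.857,"dy":-0.94,"dz":-0.1,"hand":-1}]' 60; python3 - <<'E'
from h import *
print(plan([.475,-.0065,.26],down(-11)))
E
```

```text
t: 0.92
eef_pos: [0.3724, 0.3636, 0.2815]
tcp_rot: [0.571, 0.821, 0.0, -0.0]
ft_force: [0.9, -0.6, 0.4]
grip_width: -0.003
finger_force: 0.0
[ 1.000e-04 -1.000e-04  8.700e-02 -7.655e-01 -6.470e-02  4.260e-02]
```

```bash
r='x'; python3 -m creep '[{"rx":0,"ry":0,"rz":0.087,"dx":-0.76,"dy":-0.065,"dz":0.04,"hand":-1},{"rx":0,"ry":0,"rz":0.087,"dx":-0.76,"dy":-0.065,"dz":0.04,"hand":-1},{"rx":0,"ry":0,"rz":0.087,"dx":-0.76,"dy":-0.065,"dz":0.04,"hand":-1},{"rx":0,"ry":0,"rz":0.087,"dx":-0.76,"dy":-0.065,"dz":0.04,"hand":-1},{"rx":0,"ry":0,"rz":0.087,"dx":-0.76,"dy":-0.065,"dz":0.04,"hand":-1}]'; python3 - <<'E'
from h import *
print(plan([.475,-.0065,.23],down(-11)))
E
```

```text
t: 1.55
eef_pos: [0.4572, 0.0636, 0.2652]
tcp_rot: [0.769, 0.639, 0.001, 0.0]
ft_force: [0.6, 0.4, 0.0]
grip_width: 0.003
finger_force: 0.0
[ 0.0002 -0.0002  0.0011 -0.1313  0.0608  0.0704]
```

```bash
python3 -m creep '[{"rx":0,"ry":0,"rz":0,"dx":-0.11,"dy":0.06,"dz":0.04,"hand":-1},{"rx":0,"ry":0,"rz":0,"dx":-0.11,"dy":0.06,"dz":0.04,"hand":-1},{"rx":0,"ry":0,"rz":0,"dx":-0.11,"dy":0.06,"dz":0.04,"hand":-1}]'; python3 - <<'E'
from h import *
print(plan([.475,-.0065,.20],down(-11)))
c=cam('wrist','w1'); s=cam('side')
E
```

```text
t: 1.92
eef_pos: [0.4761, 0.0062, 0.2449]
tcp_rot: [0.77, 0.638, 0.0, -0.0]
ft_force: [1.1, 0.1, 0.1]
grip_width: 0.005
finger_force: 0.0
[-0.0001 -0.0001  0.001  -0.0255  0.0025  0.0898]
```

View pics/w1.png

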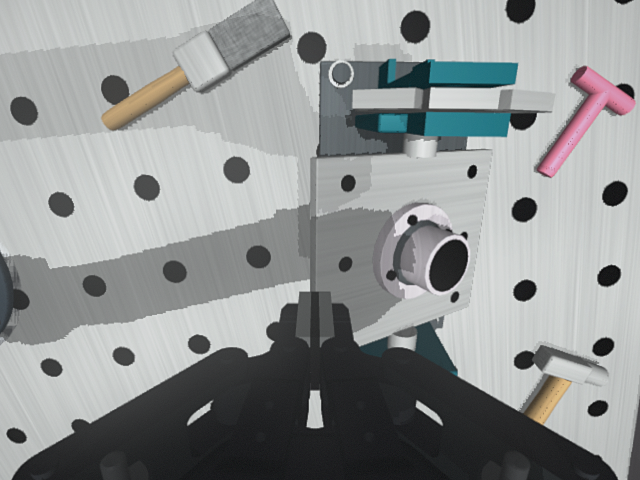

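Wrist view: the fingertip is at (315,295), just over the plate's high -x edge (about x=312). The flange is at (430,245), the lug and index plate are at the top (430,95), and the pink pin is at (590,110). I'll push at plate x=-65, y=+30, well clear of the flange.

```bash
python3 - <<'E'
from h import *
print(plan([.493,.0205,.19],down(-11)),plan([.493,.0205,.105],down(-11)))
E
```

```text
[ 0.000e+00 -1.000e-04  1.500e-03  3.150e-02  2.840e-02  1.103e-01] [ 0.000e+00 -1.000e-04  1.500e-03  3.140e-02  2.840e-02  2.803e-01]
```

```bash
python3 -m creep '[{"rx":0,"ry":0,"rz":0.0015,"dx":0.0315,"dy":0.0284,"dz":0.0,"hand":-1},{"rx":0,"ry":0,"rz":0.0015,"dx":0.0315,"dy":0.0284,"dz":0.1,"hand":-1},{"rx":0,"ry":0,"rz":0.0015,"dx":0.0315,"dy":0.0284,"dz":0.17,"hand":-1},{"rx":0,"ry":0,"rz":0.0015,"dx":0.0315,"dy":0.0284,"dz":0.2,"hand":-1},{"rx":0,"ry":0,"rz":0.0015,"dx":0.0315,"dy":0.0284,"dz":0.23,"hand":-1}]'; python3 -m creep '[{"rx":0,"ry":0,"rz":0,"dx":0,"dy":0,"dz":0.014,"hand":-1},{"rx":0,"ry":0,"rz":0,"dx":0,"dy":0,"dz":0.028,"hand":-1},{"rx":0,"ry":0,"rz":0,"dx":0,"dy":0,"dz":0.04,"hand":-1},{"rx":0,"ry":0,"rz":0,"dx":0,"dy":0,"dz":0.04,"hand":-1}]'
```

```text
t: 2.65
eef_pos: [0.4955, 0.0202, 0.1311]
tcp_rot: [0.772, 0.636, 0.002, 0.001]
ft_force: [-2.3, 0.2, 11.1]
grip_width: 0.0
finger_force: 4.4
t: 3.15
eef_pos: [0.4943, 0.0202, 0.1107]
tcp_rot: [0.772, 0.635, 0.001, 0.0]
ft_force: [-0.3, -0.1, 0.8]
grip_width: 0.003
finger_force: 0.1
```

```bash
python3 -m creep '[{"rx":0,"ry":0,"rz":0,"dx":0,"dy":0,"dz":0.005,"hand":-1},{"rx":0,"ry":0,"rz":0,"dx":0,"dy":0,"dz":0.011,"hand":-1},{"rx":0,"ry":0,"rz":0,"dx":0,"dy":0,"dz":0.011,"hand":-1}]'; python3 - <<'E'
from h import *
c=cam('wrist'); s=cam('side'); t=cam('top')
b=cv2.resize(s['pixels'][195:305,270:370],None,fx=5,fy=5,interpolation=cv2.INTER_CUBIC)
w=c['pixels'][0:480,230:600]
w=cv2.resize(w,None,fx=550/480,fy=550/480)[:,:300*2]
o=np.zeros((550,500+w.shape[1],3),np.uint8);o[:,:500]=b;o[:,500:]=w; o=o[:,:];print(o.shape)
o=cv2.resize(o,(800,int(550*800/o.shape[1])));cv2.imwrite('pics/lev.png',o[:,:,::-1])
E
```

```text
t: 3.52
eef_pos: [0.4942, 0.0201, 0.1054]
tcp_rot: [0.772, 0.635, 0.001, -0.0]
ft_force: [-1.1, 1.7, 5.3]
grip_width: 0.002
finger_force: 2.7
(550, 924, 3)
```

View pics/lev.png

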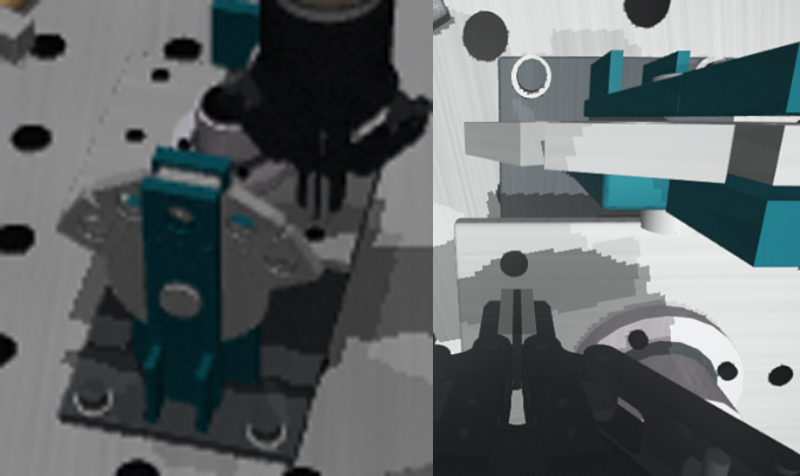

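The plate looks level: the fingertip rests flat on it at z=0.105 with 5 N, and the sector's holes (side crop 130,200 and 243,220) sit about evenly either side of the lug hole (180,213). Next I'll lift and look at the lug from outside with the wrist camera tilted.

```bash
cat >> h.py <<'E'
def tilted(yawdeg,tau):
    "tool y at heading yawdeg, tool z tilted from down toward -x_tool by tau deg"
    return down(yawdeg)@R.from_euler('y',-tau,degrees=True).as_matrix()
E
python3 - <<'E'
from h import *
print(tilted(-11,30).round(2).tolist())
print(plan([.4942,.0201,.24],down(-11)),plan([.58,.128,.24],tilted(-11,30)))
E
```

```text
[[0.17, 0.98, -0.1], [0.85, -0.19, -0.49], [-0.5, 0.0, -0.87]]
[ 2.000e-04 -3.000e-04 -3.000e-04  4.000e-04  3.000e-04 -2.691e-01] [ 1.000e-04 -8.360e-02 -3.000e-04  2.452e-01  1.271e-01 -2.685e-01]
```

```bash
python3 -m creep '[{"rx":0,"ry":0,"rz":0,"dx":0,"dy":0,"dz":-0.12,"hand":-1},{"rx":0,"ry":0,"rz":0,"dx":0,"dy":0,"dz":-0.24,"hand":-1},{"rx":0,"ry":0,"rz":0,"dx":0,"dy":0,"dz":-0.28,"hand":-1},{"rx":0,"ry":-0.028,"rz":0,"dx":0.12,"dy":0.064,"dz":-0.28,"hand":-1},{"rx":0,"ry":-0.0836,"rz":0,"dx":0.245,"dy":0.127,"dz":-0.268,"hand":-1}]'; python3 - <<'E'
from h import *
print(plan([.58,.128,.24],tilted(-11,30)))
E
```

```text
t: 4.3
eef_pos: [0.5741, 0.1169, 0.2431]
tcp_rot: [0.761, 0.623, -0.137, 0.118]
ft_force: [2.1, -1.0, 0.2]
grip_width: -0.0
finger_force: 0.0
[ 0.0008 -0.0255 -0.0014  0.0248  0.0071 -0.0026]
```

```bash
python3 -m creep '[{"rx":0,"ry":-0.023,"rz":0,"dx":0.012,"dy":0.004,"dz":-0.002,"hand":-1},{"rx":0,"ry":-0.023,"rz":0,"dx":0.012,"dy":0.004,"dz":-0.002,"hand":-1},{"rx":0,"ry":-0.023,"rz":0,"dx":0.012,"dy":0.004,"dz":-0.002,"hand":-1}]'; python3 - <<'E'
from h import *
c=cam('wrist','w2');t=cam('top','t2'); s=cam('side','s2')
import pickle; pickle.dump((c,t,s,robot.sense()),open('look2.pkl','wb'))
E
```

```text
t: 4.68
eef_pos: [0.5743, 0.1202, 0.2389]
tcp_rot: [0.749, 0.614, -0.194, 0.16]
ft_force: [0.1, -1.0, 0.5]
grip_width: 0.001
finger_force: 0.0
```

View pics/w2.png

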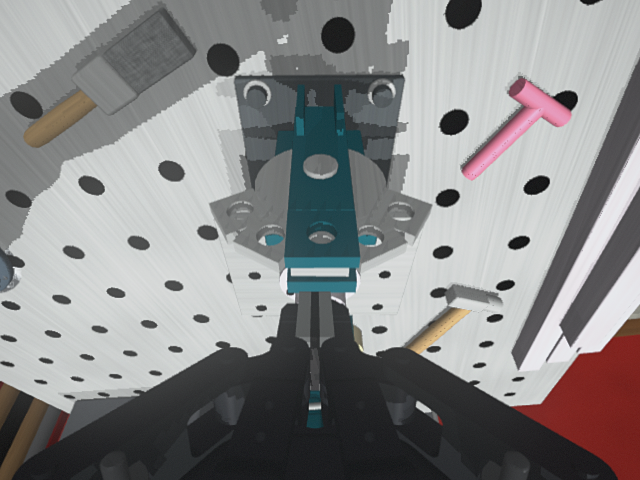

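Wrist view: lug hole at (322,235), pivot at (321,166), sector ±30° holes at (272,239) and (370,239), and ±60° holes at (241,211) and (401,211). The sector looks symmetric about the lug. Now I'll measure this to sub-pixel.

```bash
cat > m.py <<'E'
from h import *
import pickle
c,t,s,st=pickle.load(open('look2.pkl','rb'))
im=c['pixels'];hsv=cv2.cvtColor(im,cv2.COLOR_RGB2HSV);teal=cv2.inRange(hsv,(80,100,20),(105,255,255))
# bounds of teal for lug rows
L=[]
for r in range(185,230,5):
    xs=np.where(teal[r,280:370])[0]+280; L.append((r,xs.min(),xs.max()))
print(L)
def blob(mask,u,v,w):
    k=mask[v-w:v+w,u-w:u+w].astype(np.uint8);n,l,stt,ce=cv2.connectedComponentsWithStats(k)
    i=l[w,w] if k[w,w] else 1+np.argmin([np.hypot(*(ce[j]-w)) for j in range(1,n)]); return ce[i]+[u-w,v-w],stt[i]
nt=(teal==0)
print('hub',blob(nt,321,166,22),'lockhole',blob(nt,322,235,18))
x=cv2.resize(im[195:255,200:440],None,fx=3.3,fy=3.3,interpolation=cv2.INTER_CUBIC)
g=cv2.cvtColor(im,cv2.COLOR_RGB2GRAY)
e=cv2.Canny(cv2.resize(im[150:275,195:445],None,fx=3.2,fy=3.2,interpolation=cv2.INTER_CUBIC),40,90)
b=cv2.resize(im[150:275,195:445],None,fx=3.2,fy=3.2,interpolation=cv2.INTER_CUBIC)
cv2.imwrite('pics/w2c.png',b[:,:,::-1])
E
python3 m.py
```

```text
[(185, np.int64(290), np.int64(351)), (190, np.int64(290), np.int64(351)), (195, np.int64(289), np.int64(352)), (200, np.int64(289), np.int64(352)), (205, np.int64(289), np.int64(353)), (210, np.int64(288), np.int64(354)), (215, np.int64(288), np.int64(354)), (220, np.int64(288), np.int64(355)), (225, np.int64(287), np.int64(355))]
hub (array([320.09960159, 166.15670651]), array([  4,  10,  36,  26, 753], dtype=int32)) lockhole (array([321.27956989, 237.00358423]), array([  4,  14,  28,  13, 279], dtype=int32))
```

View pics/w2c.png

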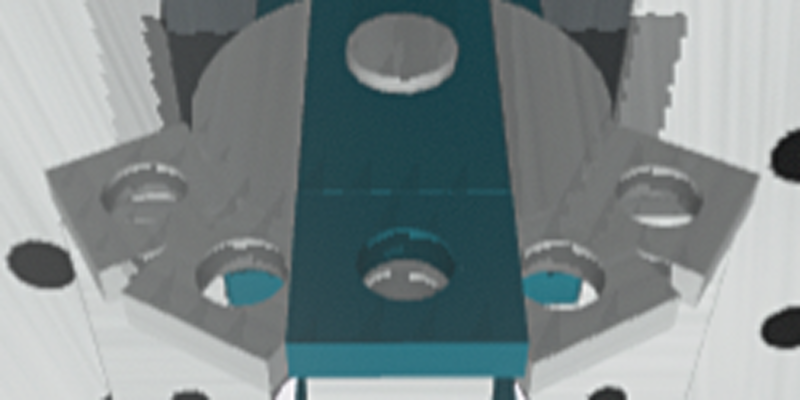

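Crop: lug hole ellipse spans x 357–456, y 228–300. Lug top-front corners are at (286,342) and (527,343). Sector outer-hole edges are at x 102–187 and 616–702, and its corners at (47,172) and (758,178).

```bash
cat > m2.py <<'E'
from h import *
import pickle
c,t,s,st=pickle.load(open('look2.pkl','rb'))
f=lambda p:np.array(p,float)/3.2+[195,150]-.34
A=onplane(c,f([(286,342),(527,343)]),.19); print('lug top corners',A.round(4),np.linalg.norm(A[1]-A[0]), np.degrees(np.arctan2(*(A[1]-A[0])[[1,0]])))
A2=onplane(c,f([(296,376),(518,377)]),.19); print('lug top back',A2.round(4))
H=onplane(c,f([(406.5,264),(402,52)]),np.array([.17,.105])); print('lockhole,pivot',H.round(4))
I=onplane(c,f([(47,172),(758,178)]),.15);
yaw=np.radians(-11.0)
X=np.array([np.cos(yaw),np.sin(yaw),0]);Y=np.array([-np.sin(yaw),np.cos(yaw),0])
def face(uv,P0): # onto plane through P0 normal Y
    o,d=ray(c,f(uv)); k=((P0-o)@Y)/(d@Y); Q=o+d*k[:,None]; return np.c_[(Q-P0)@X*1000,Q[:,2]*1000]
P0=H[0]
print('lugface: hole,top corners',face([(406.5,264),(286,342),(527,343),(305,0),(493,0)],P0).round(1).tolist())
print('index holes -60,+60,-30edge,+30edge, corners',face([(144.5,194),(659,196),(196,275),(606,275),(47,172),(758,178),(127,290),(680,297)],P0-.012*Y).round(1).tolist())
# base plate/bolts in top image (arm may hide) + wrist bolts
b=onplane(c,[(256,92),(382,92)],.014);print('bolts',b.round(4))
m=(cv2.cvtColor(t['pixels'],cv2.COLOR_RGB2GRAY)<95)
# tip of closed fingers in wrist image: predicted px
print('tcp px',proj(c,st['eef_pos']))
E
python3 m2.py
```

```text
lug top corners [[0.5531 0.1025 0.19  ]
 [0.5954 0.0937 0.19  ]] 0.043226592441090686 -11.708844629289043
lug top back [[0.5524 0.0926 0.19  ]
 [0.5927 0.0842 0.19  ]]
lockhole,pivot [[0.5744 0.0975 0.17  ]
 [0.5747 0.0993 0.105 ]]
lugface: hole,top corners [[0.0, 170.0], [-22.0, 189.3], [21.4, 189.7], [-23.4, 81.1], [22.3, 81.4]]
index holes -60,+60,-30edge,+30edge, corners [[-56.6, 137.1], [55.5, 138.4], [-42.7, 161.4], [40.9, 161.9], [-79.5, 129.8], [78.3, 132.7], [-56.2, 165.5], [54.9, 168.0]]
bolts [[0.5227 0.1227 0.014 ]
 [0.6312 0.101  0.014 ]]
tcp px [[314.59463523 313.71361675]]
```

Good fix: lug hole at (0.574, 0.098), yaw about -11.5°, and the index hole about 0.5–1 mm toward -x, within the taper's reach. Next I'll hover near the lock pin and measure it.

```bash
python3 - <<'E'
from h import *
print(plan([.607,.185,.245],down(3)))
E
```

```text
[-0.0099  0.0801 -0.0392  0.1193  0.0382 -0.078 ]
```

```bash
python3 -m creep '[{"rx":-0.0099,"ry":0.0801,"rz":-0.0392,"dx":0.119,"dy":0.038,"dz":-0.078,"hand":-1},{"rx":-0.0099,"ry":0.0801,"rz":-0.0392,"dx":0.119,"dy":0.038,"dz":-0.078,"hand":0.2},{"rx":-0.0099,"ry":0.0801,"rz":-0.0392,"dx":0.119,"dy":0.038,"dz":-0.078,"hand":1},{"rx":-0.0099,"ry":0.0801,"rz":-0.0392,"dx":0.119,"dy":0.038,"dz":-0.078,"hand":1},{"rx":-0.0099,"ry":0.0801,"rz":-0.0392,"dx":0.119,"dy":0.038,"dz":-0.078,"hand":1}]'; python3 - <<'E'
from h import *
c=cam('wrist'); cv2.imwrite('pics/w3.png',c['pixels'][:,:,::-1])
u=proj(c,[[.606,.27,.012]])[0].round().astype(int);print(u)
g=cv2.cvtColor(c['pixels'],cv2.COLOR_RGB2GRAY)
print(g[u[1],u[0]-70:u[0]+71:5])
for th in (80,100,120):
    m=(g<th).astype(np.uint8);n,l,st,ce=cv2.connectedComponentsWithStats(m)
    i=l[u[1],u[0]];print(th,i,st[i])
    if i:
        ys,xs=np.where(l==i);P=onplane(c,np.c_[xs,ys],.009)[:,:2]*1000
        r=cv2.minAreaRect(P.astype(np.float32));print(r,cv2.boxPoints(r).round(1).tolist())
        for y0 in range(170,300,8):
            q=P[(abs(P[:,1]-y0)<1.5)]
            if len(q): print(y0,q[:,0].min().round(1),q[:,0].max().round(1),end=' | ')
        print()
E
```

```text
t: 5.45
eef_pos: [0.6065, 0.1869, 0.2442]
tcp_rot: [0.688, 0.726, -0.001, 0.0]
ft_force: [-0.5, 1.2, -1.0]
grip_width: 0.851
finger_force: 0.0
[319 115]
[192 192 191 190 195 192 193 198  89  89  90  90  91  93 113  93  93  95
  95  97  94 199 189 193 213 220 214 217 212]
80 0 [     0      0    640    480 220433]
100 0 [     0      0    640    480 199373]
120 9 [ 287  102   66  105 2891]
((606.9716796875, 229.6375274658203), (63.72698974609375, 103.27538299560547), 1.1148730516433716) [[574.0999755859375, 280.6000061035156], [576.0999755859375, 177.39999389648438], [639.7999877929688, 178.60000610351562], [637.7999877929688, 281.8999938964844]]
178 600.6 613.4 | 186 599.2 616.2 | 194 598.8 615.7 | 202 598.4 615.2 | 210 599.0 615.7 | 218 598.6 615.2 | 226 598.2 615.6 | 234 597.8 615.2 | 242 588.4 614.7 | 250 587.0 615.1 | 258 588.8 614.6 | 266 574.5 637.8 | 274 574.3 637.2 | 282 580.9 636.6 |
```

```bash
python3 - <<'E'
from h import *
print(plan([.6063,.2475,.06],down(1.2)))
E
```

```text
[-3.000e-04  3.000e-04  5.700e-03  1.190e-01  7.500e-03  3.672e-01]
```

```bash
python3 -m creep '[{"rx":0,"ry":0,"rz":0.0057,"dx":0.119,"dy":0.0075,"dz":0.12,"hand":1},{"rx":0,"ry":0,"rz":0.0057,"dx":0.119,"dy":0.0075,"dz":0.24,"hand":1},{"rx":0,"ry":0,"rz":0.0057,"dx":0.119,"dy":0.0075,"dz":0.36,"hand":1},{"rx":0,"ry":0,"rz":0.0057,"dx":0.119,"dy":0.0075,"dz":0.36,"hand":1},{"rx":0,"ry":0,"rz":0.0057,"dx":0.119,"dy":0.0075,"dz":0.36,"hand":1}]'; python3 - <<'E'
from h import *
print(plan([.6063,.2475,.002],down(1.2)))
E
```

```text
t: 6.12
eef_pos: [0.6069, 0.2476, 0.0636]
tcp_rot: [0.7, 0.715, -0.001, 0.0]
ft_force: [-0.3, 0.4, -0.1]
grip_width: 0.996
finger_force: 0.0
[-3.000e-04  4.000e-04  1.000e-04  1.000e-04 -1.100e-03  1.233e-01]
```

```bash
python3 -m creep '[{"rx":0,"ry":0,"rz":0,"dx":0,"dy":-0.001,"dz":0.07,"hand":1},{"rx":0,"ry":0,"rz":0,"dx":0,"dy":-0.001,"dz":0.11,"hand":1},{"rx":0,"ry":0,"rz":0,"dx":0,"dy":-0.001,"dz":0.122,"hand":1},{"rx":0,"ry":0,"rz":0,"dx":0,"dy":-0.001,"dz":0.122,"hand":1},{"rx":0,"ry":0,"rz":0,"dx":0,"dy":-0.001,"dz":0.122,"hand":-0.3}]' 60;  python3 -m creep '[{"rx":0,"ry":0,"rz":0,"dx":0,"dy":0,"dz":0,"hand":-1},{"rx":0,"ry":0,"rz":0,"dx":0,"dy":0,"dz":0,"hand":-1},{"rx":0,"ry":0,"rz":0,"dx":0,"dy":0,"dz":0,"hand":-1},{"rx":0,"ry":0,"rz":0,"dx":0,"dy":0,"dz":0,"hand":-1}]' 60
```

```text
t: 6.75
eef_pos: [0.6069, 0.247, 0.0036]
tcp_rot: [0.7, 0.714, -0.0, 0.0]
ft_force: [-0.6, -0.1, -0.2]
grip_width: 0.817
finger_force: 0.0
t: 7.25
eef_pos: [0.6062, 0.2468, 0.0028]
tcp_rot: [0.7, 0.714, -0.001, -0.0]
ft_force: [-1.2, -0.4, 3.2]
grip_width: 0.182
finger_force: 58.7
```

```bash
python3 -m creep '[{"rx":0,"ry":0,"rz":0,"dx":0,"dy":0,"dz":-0.04,"hand":-1},{"rx":0,"ry":0,"rz":0,"dx":0,"dy":0,"dz":-0.16,"hand":-1},{"rx":0,"ry":0,"rz":0,"dx":0,"dy":0,"dz":-0.26,"hand":-1},{"rx":0,"ry":0,"rz":0,"dx":0,"dy":0,"dz":-0.32,"hand":-1},{"rx":0,"ry":0,"rz":0,"dx":0,"dy":0,"dz":-0.32,"hand":-1}]'; python3 - <<'E'
from h import *
print(plan([.5908,.1793,.1638],down(-11.5)))
E
```

```text
t: 7.88
eef_pos: [0.6078, 0.2475, 0.1656]
tcp_rot: [0.7, 0.714, 0.002, 0.001]
ft_force: [0.4, 1.2, -2.9]
grip_width: 0.181
finger_force: 59.2
[ 0.0006 -0.0002  0.0352 -0.1356 -0.0367  0.0033]
```

```bash
python3 -m creep '[{"rx":0,"ry":0,"rz":0.0352,"dx":-0.06,"dy":-0.035,"dz":0.0,"hand":-1},{"rx":0,"ry":0,"rz":0.0352,"dx":-0.1,"dy":-0.037,"dz":0.0,"hand":-1},{"rx":0,"ry":0,"rz":0.0352,"dx":-0.13,"dy":-0.037,"dz":0.002,"hand":-1},{"rx":0,"ry":0,"rz":0.0352,"dx":-0.13,"dy":-0.037,"dz":0.002,"hand":-1},{"rx":0,"ry":0,"rz":0.0352,"dx":-0.13,"dy":-0.037,"dz":0.002,"hand":-1}]'; python3 - <<'E'
from h import *
print(plan([.5908,.1793,.1638],down(-11.5)))
s=cam('side','s4');t=cam('top');w=cam('wrist')
a=cv2.resize(s['pixels'][215:335,250:370],(480,480),interpolation=cv2.INTER_CUBIC)
b=cv2.resize(t['pixels'][185:265,250:330],(320,320),interpolation=cv2.INTER_CUBIC)
o=np.zeros((480,800,3),np.uint8);o[:,:480]=a;o[:320,480:]=b;cv2.imwrite('pics/pre.png',o[:,:,::-1])
E
```

```text
t: 8.5
eef_pos: [0.5894, 0.1827, 0.1612]
tcp_rot: [0.774, 0.633, -0.001, -0.0]
ft_force: [-0.4, 0.0, -3.2]
grip_width: 0.184
finger_force: 59.3
[-0.0003  0.0002  0.0002 -0.0062  0.0042 -0.0052]
```

View pics/pre.png

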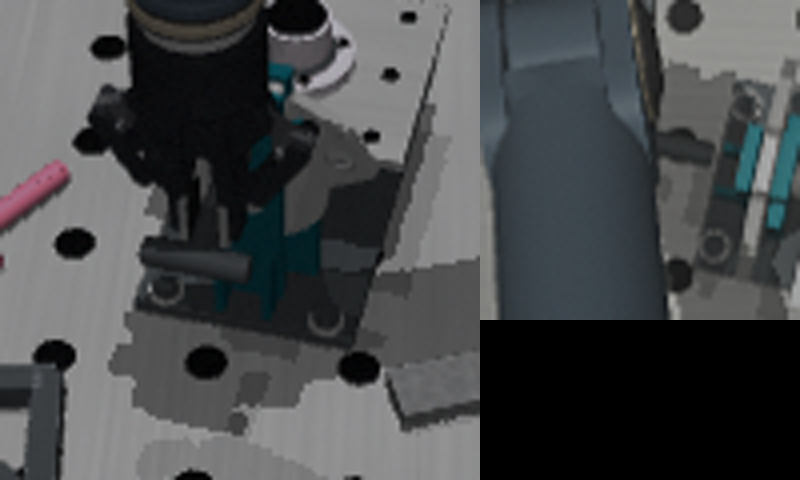

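The bar is held behind the fingers (side crop 195,258). In the top view the tip is at crop (711,153), pointing at the lug, whose outer face is at about (740,160). Checking the tip position numerically, then closing in.

```bash
python3 - <<'E'
from h import *
t=cam('top')
g=cv2.cvtColor(t['pixels'],cv2.COLOR_RGB2GRAY)
p0=np.array([.5743,.098,.17]);a=np.radians(-11.5);X=np.array([np.cos(a),np.sin(a),0]);Y=np.array([-np.sin(a),np.cos(a),0])
print(g[212:236,296:318:2])
tip=onplane(t,[(711/4-120+250-.4,153/4+185-.4)],.17)[0];d=tip-p0;print('tip rel lug x,y',d@X*1000,d@Y*1000,'TCP rel',(robot.sense()['eef_pos']-p0)@X*1000,(robot.sense()['eef_pos']-p0)@Y*1000)
print(proj(t,p0),proj(t,p0+[0,0,.02]))
# lug top in top view
hc=cv2.cvtColor(t['pixels'],cv2.COLOR_RGB2HSV);mt=cv2.inRange(hc,(80,90,30),(100,255,255));n,l,st,ce=cv2.connectedComponentsWithStats(mt)
for i in range(1,n):
  if st[i][4]>15 and 290<st[i][0]<420 and 180<st[i][1]<290: print(st[i],ce[i],((onplane(t,[ce[i]],.19)[0]-p0)@np.c_[X,Y])*1000)
E
```

```text
[[100  99  99  98  98  98  98  99  77  61  46]
 [100  97  97  97  97  97  97  98  61  76  50]
 [ 99  97  97  96  96  95  95  96  63  75  62]
 [ 98 100 100  99  98  99  97 100  54  46  59]
 [101  91  86  93  99  98  98 102  46  47  48]
 [ 86  53  34  61  96  96  96  99  46  46  54]
 [ 46  35  34  26  95  97  96  89  45  45  64]
 [ 48  47  42  36  82  92  98  73  47  46  77]
 [ 51  51  49  46  50  68  82  71  49  46  83]
 [ 52  52  51  50  48  44  47  62  55  45  89]
 [ 47  49  53  54  52  50  52  61  50  43  90]
 [ 40  46  47  49  52  53  57  51  35  36  93]
 [ 72  37  40  43  47  49  68  49  39  36  94]
 [102  68  57  60  45  43  72  44  46  49  93]
 [ 99 100  88  89  67  52  81  46  46  61  94]
 [ 99  97  99 100  83  74  78  45  45  74  93]
 [ 92  97  96  97  79  79  65  44  45  83  93]
 [ 81  97  97  98  79  80  59  46  45  91  93]
 [ 81  96  98  99  80  81  54  46  44  91  95]
 [ 82  98  99 101  82  83  52  45  45  87  95]
 [ 82  99  99  95  81  83  49  47  45  63  78]
 [ 80  97  97  82  80  83  44  42  45  36  29]
 [ 79  98  98  82  80  82  40  37  37  38  31]
 [ 88  99  99  84  81  84  45  43  40  36  29]]
tip rel lug x,y -0.9549059436974364 19.639400031887444 TCP rel -2.387424297941209 85.89327642152595
[[314.49353765 224.14747702]] [[314.30508096 223.40802685]]
[321 213  10  30 137] [325.91240876 227.50364964] [ -3.64399248 -32.5908861 ]
[309 216  12  19  96] [315.67708333 225.07291667] [-3.50534362 -4.57780474]
[392 230  10  28 116] [396.4137931  243.56896552] [  -2.76468051 -224.80747214]
```

```bash
python3 -m creep '[{"rx":0,"ry":0,"rz":0,"dx":0,"dy":0.0042,"dz":-0.0052,"hand":-1},{"rx":0,"ry":0,"rz":0,"dx":-0.015,"dy":0.0044,"dz":-0.0052,"hand":-1},{"rx":0,"ry":0,"rz":0,"dx":-0.02,"dy":0.0044,"dz":-0.0052,"hand":-1},{"rx":0,"ry":0,"rz":0,"dx":-0.02,"dy":0.0044,"dz":-0.0052,"hand":-1}]'; cat > st.py <<'E'
from h import *
p0=np.array([.5743,.098,.17]);a=np.radians(-11.5);X=np.array([np.cos(a),np.sin(a),0]);Y=np.array([-np.sin(a),np.cos(a),0])
s=robot.sense();d=s['eef_pos']-p0;F=s['ft_force']
print('rel X %.1f Y %.1f Z %.1f mm  tip in %.1f | F X %.1f Y %.1f Z %.1f'%(d@X*1e3,d@Y*1e3,d[2]*1e3,68.3-d@Y*1e3,F@X,F@Y,F[2]),'M',np.round(s['moment'],2),plan(s['eef_pos'],down(-11.5),s)[:3],round(s['t'],2))
E
python3 st.py
```

```text
t: 9.2
eef_pos: [0.5892, 0.1708, 0.1641]
tcp_rot: [0.775, 0.632, -0.001, 0.0]
ft_force: [0.1, 0.7, -3.2]
grip_width: 0.179
finger_force: 59.3
rel X 0.1 Y 74.4 Z -5.9 mm  tip in -6.1 | F X -0.0 Y 0.7 Z -3.2 M [ 0.03 -0.06 -0.03] [-0.0002  0.0003 -0.0001] 9.2
```

```bash
python3 -m creep '[{"rx":0,"ry":0,"rz":0,"dx":-0.006,"dy":0,"dz":0,"hand":-1},{"rx":0,"ry":0,"rz":0,"dx":-0.012,"dy":0,"dz":0,"hand":-1},{"rx":0,"ry":0,"rz":0,"dx":-0.016,"dy":0,"dz":0,"hand":-1},{"rx":0,"ry":0,"rz":0,"dx":-0.018,"dy":0,"dz":0,"hand":-1},{"rx":0,"ry":0,"rz":0,"dx":-0.018,"dy":0,"dz":0,"hand":-1}]'; python3 st.py
```

```text
t: 9.82
eef_pos: [0.5875, 0.1626, 0.1641]
tcp_rot: [0.774, 0.633, -0.001, 0.0]
ft_force: [0.0, 0.6, -3.6]
grip_width: 0.18
finger_force: 59.3
rel X 0.0 Y 65.9 Z -5.9 mm  tip in 2.4 | F X -0.1 Y 0.6 Z -3.6 M [-0.03  0.03  0.05] [-0.0002  0.0003 -0.    ] 9.82
```

```bash
python3 -m creep '[{"rx":0,"ry":0,"rz":0,"dx":-0.004,"dy":0,"dz":0,"hand":-1},{"rx":0,"ry":0,"rz":0,"dx":-0.008,"dy":0,"dz":0,"hand":-1},{"rx":0,"ry":0,"rz":0,"dx":-0.011,"dy":0,"dz":0,"hand":-1},{"rx":0,"ry":0,"rz":0,"dx":-0.011,"dy":0,"dz":0,"hand":-1}]'; python3 st.py
```

```text
t: 10.32
eef_pos: [0.5864, 0.157, 0.1641]
tcp_rot: [0.775, 0.633, -0.001, 0.0]
ft_force: [-0.6, 1.1, -2.7]
grip_width: 0.183
finger_force: 59.3
rel X 0.1 Y 60.2 Z -5.9 mm  tip in 8.1 | F X -0.8 Y 0.9 Z -2.7 M [-0.01 -0.04  0.02] [-0.0002  0.0003 -0.0001] 10.32
```

```bash
python3 -m creep '[{"rx":0,"ry":0,"rz":0,"dx":-0.004,"dy":0,"dz":0,"hand":-1},{"rx":0,"ry":0,"rz":0,"dx":-0.008,"dy":0,"dz":0,"hand":-1},{"rx":0,"ry":0,"rz":0,"dx":-0.011,"dy":0,"dz":0,"hand":-1},{"rx":0,"ry":0,"rz":0,"dx":-0.011,"dy":0,"dz":0,"hand":-1}]'; python3 st.py
```

```text
t: 10.82
eef_pos: [0.5853, 0.1516, 0.1641]
tcp_rot: [0.774, 0.633, -0.001, 0.0]
ft_force: [0.2, 1.2, -3.2]
grip_width: 0.186
finger_force: 59.3
rel X 0.1 Y 54.7 Z -5.9 mm  tip in 13.6 | F X -0.1 Y 1.3 Z -3.2 M [-0.    0.01  0.03] [-0.0002  0.0003 -0.0001] 10.82
```

```bash
python3 -m creep '[{"rx":0,"ry":0,"rz":0,"dx":-0.004,"dy":0,"dz":0,"hand":-1},{"rx":0,"ry":0,"rz":0,"dx":-0.008,"dy":0,"dz":0,"hand":-1},{"rx":0,"ry":0,"rz":0,"dx":-0.011,"dy":0,"dz":0,"hand":-1},{"rx":0,"ry":0,"rz":0,"dx":-0.011,"dy":0,"dz":0,"hand":-1}]'; python3 st.py
```

```text
t: 11.32
eef_pos: [0.5842, 0.1462, 0.1642]
tcp_rot: [0.774, 0.633, -0.001, 0.0]
ft_force: [-0.4, 0.8, -3.4]
grip_width: 0.18
finger_force: 59.3
rel X 0.0 Y 49.2 Z -5.8 mm  tip in 19.1 | F X -0.5 Y 0.7 Z -3.4 M [-0.04  0.   -0.  ] [-0.0002  0.0003 -0.    ] 11.32
```

```bash
python3 -m creep '[{"rx":0,"ry":0,"rz":0,"dx":-0.004,"dy":0,"dz":0,"hand":-1},{"rx":0,"ry":0,"rz":0,"dx":-0.008,"dy":0,"dz":0,"hand":-1},{"rx":0,"ry":0,"rz":0,"dx":-0.012,"dy":0,"dz":0,"hand":-1},{"rx":0,"ry":0,"rz":0,"dx":-0.016,"dy":0,"dz":0,"hand":-1},{"rx":0,"ry":0,"rz":0,"dx":-0.016,"dy":0,"dz":0,"hand":-1}]'; python3 st.py
```

```text
t: 11.95
eef_pos: [0.5823, 0.1382, 0.1641]
tcp_rot: [0.775, 0.633, -0.002, 0.0]
ft_force: [-0.9, -0.1, -3.3]
grip_width: 0.181
finger_force: 59.2
rel X -0.2 Y 41.0 Z -5.9 mm  tip in 27.3 | F X -0.9 Y -0.2 Z -3.3 M [-0.02  0.21 -0.05] [-0.0003  0.0004 -0.0001] 11.95
```

```bash
python3 -m creep '[{"rx":0,"ry":0,"rz":0,"dx":-0.004,"dy":0,"dz":0,"hand":-1},{"rx":0,"ry":0,"rz":0,"dx":-0.008,"dy":0,"dz":0,"hand":-1},{"rx":0,"ry":0,"rz":0,"dx":-0.012,"dy":0,"dz":0,"hand":-1},{"rx":0,"ry":0,"rz":0,"dx":-0.016,"dy":0,"dz":0,"hand":-1},{"rx":0,"ry":0,"rz":0,"dx":-0.016,"dy":0,"dz":0,"hand":-1}]'; python3 st.py
```

```text
t: 12.58
eef_pos: [0.5808, 0.1306, 0.1641]
tcp_rot: [0.774, 0.633, -0.001, 0.0]
ft_force: [-1.5, 1.0, -4.5]
grip_width: 0.184
finger_force: 59.2
rel X -0.1 Y 33.2 Z -5.9 mm  tip in 35.1 | F X -1.7 Y 0.6 Z -4.5 M [ 0.22  0.29 -0.09] [-0.0003  0.0004 -0.    ] 12.57
```

```bash
python3 -m creep '[{"rx":0,"ry":0,"rz":0,"dx":-0.005,"dy":0,"dz":0,"hand":-1},{"rx":0,"ry":0,"rz":0,"dx":-0.01,"dy":0,"dz":0,"hand":-1},{"rx":0,"ry":0,"rz":0,"dx":-0.015,"dy":0,"dz":0,"hand":-1},{"rx":0,"ry":0,"rz":0,"dx":-0.02,"dy":0,"dz":0,"hand":-1},{"rx":0,"ry":0,"rz":0,"dx":-0.02,"dy":0,"dz":0,"hand":-1}]'; python3 st.py
```

```text
t: 13.2
eef_pos: [0.5789, 0.1209, 0.1642]
tcp_rot: [0.774, 0.633, -0.001, 0.0]
ft_force: [-1.7, 3.0, -3.9]
grip_width: 0.178
finger_force: 59.2
rel X -0.1 Y 23.3 Z -5.8 mm  tip in 45.0 | F X -2.3 Y 2.6 Z -3.9 M [ 0.66  0.3  -0.05] [-0.0003  0.0003 -0.    ] 13.2
```

```bash
python3 -m creep '[{"rx":0,"ry":0,"rz":0,"dx":-0.005,"dy":0,"dz":0,"hand":-1},{"rx":0,"ry":0,"rz":0,"dx":-0.01,"dy":0,"dz":0,"hand":-1},{"rx":0,"ry":0,"rz":0,"dx":-0.01,"dy":0,"dz":0,"hand":-1}]'; python3 st.py;  python3 -m creep '[{"rx":0,"ry":0,"rz":0,"dx":0,"dy":0,"dz":0,"hand":-0.3},{"rx":0,"ry":0,"rz":0,"dx":0,"dy":0,"dz":0,"hand":0.2},{"rx":0,"ry":0,"rz":0,"dx":0,"dy":0,"dz":0,"hand":0.2},{"rx":0,"ry":0,"rz":0,"dx":0,"dy":0,"dz":0,"hand":0.2}]'; python3 st.py
```

```text
t: 13.58
eef_pos: [0.5778, 0.1155, 0.1641]
tcp_rot: [0.775, 0.633, -0.002, 0.0]
ft_force: [-2.1, 2.2, -3.5]
grip_width: 0.182
finger_force: 59.2
rel X -0.1 Y 17.9 Z -5.9 mm  tip in 50.4 | F X -2.5 Y 1.7 Z -3.5 M [ 0.54  0.35 -0.09] [-0.0003  0.0004 -0.0001] 13.57
t: 14.08
eef_pos: [0.5783, 0.1158, 0.1645]
tcp_rot: [0.774, 0.633, -0.001, 0.0]
ft_force: [-0.4, 0.5, -0.8]
grip_width: 0.596
finger_force: 0.0
rel X 0.4 Y 18.3 Z -5.5 mm  tip in 50.0 | F X -0.5 Y 0.4 Z -0.8 M [-0.04  0.02  0.04] [-0.0001  0.0003 -0.    ] 14.07
```

```bash
python3 -m creep '[{"rx":0,"ry":0,"rz":0,"dx":0,"dy":0,"dz":-0.11,"hand":0.2},{"rx":0,"ry":0,"rz":0,"dx":0,"dy":0,"dz":-0.11,"hand":0.2},{"rx":0,"ry":0,"rz":0,"dx":0.12,"dy":0,"dz":-0.11,"hand":-1},{"rx":0,"ry":0,"rz":0,"dx":0.14,"dy":0,"dz":-0.11,"hand":-1},{"rx":0,"ry":0,"rz":0,"dx":0.14,"dy":0,"dz":-0.11,"hand":-1}]'; python3 -m creep '[{"rx":0,"ry":0,"rz":0,"dx":0,"dy":0,"dz":0.06,"hand":-1},{"rx":0,"ry":0,"rz":0,"dx":0,"dy":0,"dz":0.123,"hand":-1},{"rx":0,"ry":0,"rz":0,"dx":0,"dy":0,"dz":0.123,"hand":-1}]';python3 st.py
```

```text
t: 14.7
eef_pos: [0.5916, 0.1855, 0.2182]
tcp_rot: [0.774, 0.633, -0.002, 0.0]
ft_force: [0.4, 0.4, -0.9]
grip_width: 0.003
finger_force: 0.0
t: 15.08
eef_pos: [0.5901, 0.1821, 0.1552]
tcp_rot: [0.775, 0.632, -0.004, -0.0]
ft_force: [0.4, 0.8, 0.2]
grip_width: -0.002
finger_force: 0.0
rel X -1.3 Y 85.6 Z -14.8 mm  tip in -17.3 | F X 0.2 Y 0.8 Z 0.2 M [0.01 0.03 0.01] [-0.001   0.001  -0.0004] 15.07
```

```bash
python3 -m creep '[{"rx":0,"ry":0,"rz":0,"dx":-0.03,"dy":0.002,"dz":0,"hand":-1},{"rx":0,"ry":0,"rz":0,"dx":-0.055,"dy":0.002,"dz":0,"hand":-1},{"rx":0,"ry":0,"rz":0,"dx":-0.07,"dy":0.002,"dz":0,"hand":-1},{"rx":0,"ry":0,"rz":0,"dx":-0.08,"dy":0.002,"dz":0,"hand":-1},{"rx":0,"ry":0,"rz":0,"dx":-0.08,"dy":0.002,"dz":0,"hand":-1}]'; python3 st.py; python3 -m creep '[{"rx":0,"ry":0,"rz":0,"dx":-0.007,"dy":0,"dz":0,"hand":-1},{"rx":0,"ry":0,"rz":0,"dx":-0.014,"dy":0,"dz":0,"hand":-1},{"rx":0,"ry":0,"rz":0,"dx":-0.02,"dy":0,"dz":0,"hand":-1},{"rx":0,"ry":0,"rz":0,"dx":-0.02,"dy":0,"dz":0,"hand":-1}]'; python3 st.py
```

```text
t: 15.7
eef_pos: [0.5865, 0.1467, 0.1596]
tcp_rot: [0.774, 0.633, 0.002, 0.0]
ft_force: [1.7, 5.7, 2.3]
grip_width: -0.002
finger_force: 2.4
rel X 2.3 Y 50.2 Z -10.4 mm  tip in 18.1 | F X 0.6 Y 5.9 Z 2.3 M [ 0.93 -0.44  0.04] [ 0.0004 -0.0004  0.0001] 15.7
t: 16.2
eef_pos: [0.5849, 0.1379, 0.1599]
tcp_rot: [0.774, 0.633, 0.003, 0.0]
ft_force: [3.1, 5.9, 2.2]
grip_width: -0.005
finger_force: 3.1
rel X 2.5 Y 41.2 Z -10.1 mm  tip in 27.1 | F X 1.8 Y 6.3 Z 2.2 M [ 1.29 -0.5   0.05] [ 0.0006 -0.0006  0.0002] 16.2
```

```bash
python3 -m creep '[{"rx":0,"ry":0,"rz":0,"dx":-0.005,"dy":-0.004,"dz":0,"hand":-1},{"rx":0,"ry":0,"rz":0,"dx":-0.01,"dy":-0.004,"dz":0,"hand":-1},{"rx":0,"ry":0,"rz":0,"dx":-0.014,"dy":-0.004,"dz":0,"hand":-1},{"rx":0,"ry":0,"rz":0,"dx":-0.014,"dy":-0.004,"dz":0,"hand":-1}]'; python3 st.py; python3 - <<'E'
from h import *
s=cam('side'); t=cam('top')
a=cv2.resize(s['pixels'][205:325,260:380],(600,600),interpolation=cv2.INTER_CUBIC)
cv2.imwrite('pics/in.png',a[:,:,::-1])
E
```

```text
t: 16.7
eef_pos: [0.5815, 0.1299, 0.1596]
tcp_rot: [0.774, 0.633, 0.002, 0.001]
ft_force: [3.1, 4.3, 1.9]
grip_width: -0.0
finger_force: 2.4
rel X 0.7 Y 32.7 Z -10.4 mm  tip in 35.6 | F X 2.2 Y 4.9 Z 1.9 M [ 0.84 -0.65  0.05] [ 0.0005 -0.0002  0.    ] 16.7
```

View pics/in.png

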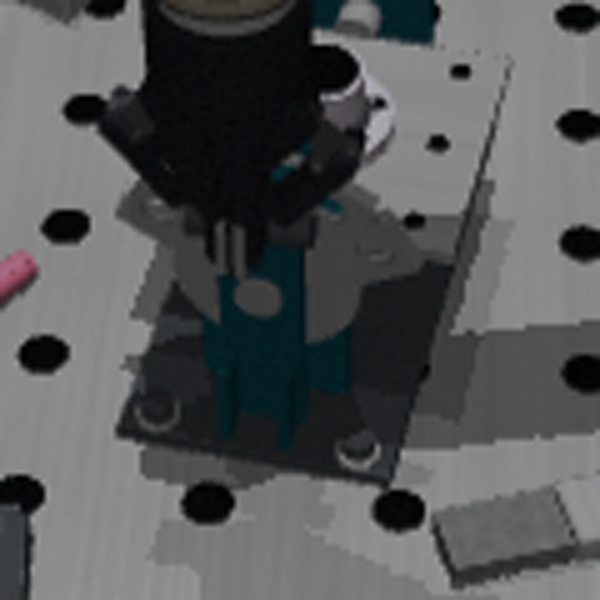

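Bar at crop (250,235), close to the lug, with the fingers behind it. Pushing in small steps until the force rises.

```bash
python3 -m creep '[{"rx":0,"ry":0,"rz":0,"dx":-0.004,"dy":0,"dz":0,"hand":-1},{"rx":0,"ry":0,"rz":0,"dx":-0.007,"dy":0,"dz":0,"hand":-1},{"rx":0,"ry":0,"rz":0,"dx":-0.007,"dy":0,"dz":0,"hand":-1}]'; python3 st.py
```

```text
t: 17.18
eef_pos: [0.5794, 0.1258, 0.1585]
tcp_rot: [0.774, 0.633, -0.0, 0.0]
ft_force: [2.9, 3.3, 2.6]
grip_width: -0.001
finger_force: 2.0
rel X -0.5 Y 28.2 Z -11.5 mm  tip in 40.1 | F X 2.2 Y 3.8 Z 2.6 M [ 0.77 -0.41 -0.05] [ 0.      0.0001 -0.    ] 17.18
```

```bash
python3 -m creep '[{"rx":0,"ry":0,"rz":0,"dx":-0.003,"dy":0,"dz":0,"hand":-1},{"rx":0,"ry":0,"rz":0,"dx":-0.006,"dy":0,"dz":0,"hand":-1},{"rx":0,"ry":0,"rz":0,"dx":-0.006,"dy":0,"dz":0,"hand":-1}]'; python3 st.py
```

```text
t: 17.55
eef_pos: [0.5793, 0.1256, 0.1584]
tcp_rot: [0.774, 0.633, 0.001, -0.001]
ft_force: [4.2, 8.6, 3.1]
grip_width: 0.002
finger_force: 4.4
rel X -0.6 Y 28.1 Z -11.6 mm  tip in 40.2 | F X 2.4 Y 9.3 Z 3.1 M [ 1.71 -0.81  0.08] [ 0.0001 -0.0004  0.0003] 17.55
```

```bash
python3 -m creep '[{"rx":0,"ry":0,"rz":0,"dx":-0.005,"dy":0,"dz":0,"hand":-1},{"rx":0,"ry":0,"rz":0,"dx":-0.008,"dy":0,"dz":0,"hand":-1},{"rx":0,"ry":0,"rz":0,"dx":-0.008,"dy":0,"dz":0,"hand":-1}]'; python3 st.py
```

```text
t: 17.92
eef_pos: [0.5792, 0.1255, 0.1587]
tcp_rot: [0.773, 0.634, 0.004, -0.002]
ft_force: [5.5, 13.8, 0.9]
grip_width: -0.001
finger_force: 7.5
rel X -0.7 Y 27.9 Z -11.3 mm  tip in 40.4 | F X 2.6 Y 14.6 Z 0.9 M [ 3.04 -1.13  0.  ] [ 0.0003 -0.0012  0.0006] 17.93
```

The pin has stopped dead while the force climbed to 15 N, so it is home. Backing off, then checking from the outside view.

```bash
python3 -m creep '[{"rx":0,"ry":0,"rz":0,"dx":0.03,"dy":0,"dz":0,"hand":-1},{"rx":0,"ry":0,"rz":0,"dx":0.08,"dy":0,"dz":0,"hand":-1},{"rx":0,"ry":0,"rz":0,"dx":0.08,"dy":0,"dz":-0.1,"hand":-1},{"rx":0,"ry":0,"rz":0,"dx":0.08,"dy":0,"dz":-0.17,"hand":-1},{"rx":0,"ry":0,"rz":0,"dx":0.08,"dy":0,"dz":-0.17,"hand":-1}]'; python3 st.py; python3 - <<'E'
from h import *
print(plan([.5743,.1202,.2389],R.from_quat([0.749, 0.614, -0.194, 0.16]).as_matrix()))
print(plan([.608,-.077,.25],down(-11.5)))
E
```

```text
t: 18.55
eef_pos: [0.587, 0.1585, 0.2451]
tcp_rot: [0.774, 0.633, 0.001, 0.001]
ft_force: [-0.3, -0.6, -0.7]
grip_width: -0.003
finger_force: 0.0
rel X 0.4 Y 61.8 Z 75.1 mm  tip in 6.5 | F X -0.2 Y -0.6 Z -0.7 M [ 0.01 -0.06  0.  ] [ 0.0004  0.0001 -0.    ] 18.55
[ 0.     -0.0808 -0.0006 -0.08   -0.0097  0.0124]
[ 4.000e-04  1.000e-04 -0.000e+00 -4.531e-01  1.351e-01 -9.300e-03]
```

```bash
python3 -m creep '[{"rx":0,"ry":-0.028,"rz":0,"dx":-0.02,"dy":0,"dz":0,"hand":-1},{"rx":0,"ry":-0.056,"rz":0,"dx":-0.05,"dy":-0.009,"dz":0.01,"hand":-1},{"rx":0,"ry":-0.08,"rz":0,"dx":-0.08,"dy":-0.009,"dz":0.012,"hand":-1},{"rx":0,"ry":-0.08,"rz":0,"dx":-0.08,"dy":-0.009,"dz":0.012,"hand":-1},{"rx":0,"ry":-0.08,"rz":0,"dx":-0.08,"dy":-0.009,"dz":0.012,"hand":-1}]'; cat > m3.py <<'E'
from h import *
import sys
p0=np.array([.5743,.098,.17]);a=np.radians(-11.5);X=np.array([np.cos(a),np.sin(a),0]);Y=np.array([-np.sin(a),np.cos(a),0])
c=cam('wrist','w9');im=c['pixels'];g=cv2.cvtColor(im,cv2.COLOR_RGB2GRAY);hsv=cv2.cvtColor(im,cv2.COLOR_RGB2HSV)
f=lambda x,y,z:p0+X*x/1e3+Y*y/1e3+[0,0,z/1e3]
def pr(*q): return proj(c,f(*q))[0].round(1).tolist()
print('pred bar ends L/R axis',pr(-32,9,0),pr(32,9,0),'bar top-back home',pr(0,18,0),'front',pr(0,0,9))
# column through bar off-centre, left part (-27) beyond lug
for x in(-27,-12,12,27):
    u=int(round(pr(x,9,0)[0])); v0=int(pr(x,9,0)[1]); print(x,u,v0,[(int(v),int(g[v,u]),int(hsv[v,u,0]),int(hsv[v,u,1])) for v in range(v0-34,v0+26,2)])
E
python3 m3.py; python3 st.py
```

```text
t: 19.18
eef_pos: [0.5731, 0.1191, 0.2363]
tcp_rot: [0.75, 0.612, -0.194, 0.157]
ft_force: [-0.8, -0.2, 0.0]
grip_width: 0.001
finger_force: 0.0
pred bar ends L/R axis [269.3, 222.8] [378.5, 222.9] bar top-back home [324.2, 211.6] front [323.9, 244.5]
-27 278 222 [(188, 116, 75, 4), (190, 115, 75, 4), (192, 117, 75, 4), (194, 117, 80, 6), (196, 117, 100, 6), (198, 118, 90, 9), (200, 118, 90, 6), (202, 117, 90, 6), (204, 117, 90, 4), (206, 118, 80, 6), (208, 117, 75, 4), (210, 109, 75, 5), (212, 62, 98, 16), (214, 68, 100, 22), (216, 76, 100, 19), (218, 82, 100, 18), (220, 89, 99, 19), (222, 95, 98, 21), (224, 103, 100, 21), (226, 108, 99, 23), (228, 114, 102, 21), (230, 122, 102, 20), (232, 117, 98, 23), (234, 113, 99, 22), (236, 108, 99, 23), (238, 102, 99, 17), (240, 94, 98, 38), (242, 103, 95, 153), (244, 101, 95, 153), (246, 115, 96, 60)]
-12 303 222 [(188, 57, 95, 136), (190, 56, 95, 140), (192, 56, 95, 136), (194, 58, 96, 129), (196, 58, 95, 134), (198, 58, 95, 129), (200, 57, 95, 140), (202, 58, 94, 131), (204, 59, 94, 133), (206, 58, 95, 134), (208, 57, 95, 136), (210, 57, 90
[... 993 characters left out ...]
, 75, 4), (190, 116, 80, 7), (192, 116, 80, 7), (194, 115, 75, 4), (196, 115, 80, 7), (198, 116, 60, 4), (200, 115, 75, 4), (202, 116, 75, 4), (204, 95, 90, 5), (206, 53, 90, 19), (208, 59, 100, 25), (210, 65, 99, 26), (212, 73, 90, 20), (214, 80, 103, 21), (216, 87, 105, 22), (218, 90, 100, 24), (220, 97, 100, 23), (222, 101, 99, 24), (224, 103, 102, 24), (226, 105, 96, 23), (228, 105, 101, 25), (230, 103, 97, 21), (232, 97, 100, 23), (234, 117, 90, 4), (236, 99, 94, 57), (238, 102, 95, 168), (240, 103, 94, 161), (242, 99, 95, 167), (244, 100, 95, 164), (246, 109, 95, 119)]
rel X -5.1 Y 20.0 Z 67.0 mm  tip in 48.3 | F X -0.1 Y -0.2 Z 1.2 M [ 0.51 -0.1   0.01] [-0.0002  0.0802 -0.0003] 19.23
```

```bash
python3 - <<'E'
from h import *
print(plan([.573,.119,.27],down(-11.5)),plan([.608,-.077,.27],down(-11.5)))
E
```

```text
[-0.0002  0.0802 -0.0003 -0.0313 -0.0008 -0.0582] [-2.000e-04  8.020e-02 -3.000e-04 -3.553e-01  1.467e-01  1.202e-01]
```

```bash
python3 -m creep '[{"rx":0,"ry":0.028,"rz":0,"dx":-0.031,"dy":0,"dz":-0.058,"hand":-1},{"rx":0,"ry":0.056,"rz":0,"dx":-0.031,"dy":0,"dz":-0.058,"hand":-1},{"rx":0,"ry":0.0802,"rz":0,"dx":-0.14,"dy":0.05,"dz":0.0,"hand":-1},{"rx":0,"ry":0.0802,"rz":0,"dx":-0.25,"dy":0.1,"dz":0.06,"hand":-1},{"rx":0,"ry":0.0802,"rz":0,"dx":-0.355,"dy":0.147,"dz":0.12,"hand":-1}]'; python3 -m creep '[{"rx":0,"ry":0,"rz":0,"dx":0,"dy":0,"dz":0,"hand":-1},{"rx":0,"ry":0,"rz":0,"dx":0,"dy":0,"dz":0,"hand":-1}]'; python3 - <<'E'
from h import *
print(plan([.608,-.077,.107],down(-11.5)))
E
```

```text
t: 19.85
eef_pos: [0.6063, -0.0684, 0.2719]
tcp_rot: [0.776, 0.631, 0.001, 0.0]
ft_force: [1.1, 0.2, -0.6]
grip_width: -0.001
finger_force: 0.0
t: 20.1
eef_pos: [0.6064, -0.0649, 0.2707]
tcp_rot: [0.775, 0.632, 0.0, -0.0]
ft_force: [0.6, 0.4, -0.2]
grip_width: -0.005
finger_force: 0.0
[-1.000e-04 -1.000e-04 -3.000e-04 -2.340e-02  8.200e-03  3.274e-01]
```

```bash
python3 -m creep '[{"rx":0,"ry":0,"rz":0,"dx":-0.022,"dy":0.008,"dz":0.05,"hand":-1},{"rx":0,"ry":0,"rz":0,"dx":-0.022,"dy":0.008,"dz":0.16,"hand":-1},{"rx":0,"ry":0,"rz":0,"dx":-0.022,"dy":0.008,"dz":0.26,"hand":-1},{"rx":0,"ry":0,"rz":0,"dx":-0.022,"dy":0.008,"dz":0.31,"hand":-1},{"rx":0,"ry":0,"rz":0,"dx":-0.022,"dy":0.008,"dz":0.31,"hand":-1}]'; python3 -m creep '[{"rx":0,"ry":0,"rz":0,"dx":0,"dy":0,"dz":0.006,"hand":-1},{"rx":0,"ry":0,"rz":0,"dx":0,"dy":0,"dz":0.01,"hand":-1},{"rx":0,"ry":0,"rz":0,"dx":0,"dy":0,"dz":0.012,"hand":-1},{"rx":0,"ry":0,"rz":0,"dx":0,"dy":0,"dz":0.012,"hand":-1}]'
```

```text
t: 20.72
eef_pos: [0.6068, -0.0735, 0.1133]
tcp_rot: [0.773, 0.634, -0.002, -0.002]
ft_force: [0.8, 0.5, 0.3]
grip_width: 0.003
finger_force: 0.0
t: 21.22
eef_pos: [0.6083, -0.076, 0.1095]
tcp_rot: [0.774, 0.633, -0.0, -0.0]
ft_force: [-0.1, -0.7, -0.8]
grip_width: -0.0
finger_force: 0.0
```

```bash
python3 -m creep '[{"rx":0,"ry":0,"rz":0,"dx":0,"dy":0,"dz":0.003,"hand":-1},{"rx":0,"ry":0,"rz":0,"dx":0,"dy":0,"dz":0.006,"hand":-1},{"rx":0,"ry":0,"rz":0,"dx":0,"dy":0,"dz":0.006,"hand":-1}]';python3 -m creep '[{"rx":0,"ry":0,"rz":0,"dx":0,"dy":0,"dz":0.001,"hand":-1},{"rx":0,"ry":0,"rz":0,"dx":0,"dy":0,"dz":0.002,"hand":-1},{"rx":0,"ry":0,"rz":0,"dx":0,"dy":0,"dz":0.002,"hand":-1}]'
```

```text
t: 21.6
eef_pos: [0.6079, -0.076, 0.1058]
tcp_rot: [0.774, 0.633, -0.001, -0.0]
ft_force: [-0.1, 0.3, -0.5]
grip_width: -0.003
finger_force: 0.0
t: 21.98
eef_pos: [0.608, -0.076, 0.105]
tcp_rot: [0.774, 0.633, -0.001, -0.0]
ft_force: [0.4, -0.0, -0.2]
grip_width: 0.002
finger_force: 0.0
```

```bash
for i in 1; do python3 -m creep '[{"rx":0,"ry":0,"rz":0,"dx":0,"dy":0,"dz":0.001,"hand":-1},{"rx":0,"ry":0,"rz":0,"dx":0,"dy":0,"dz":0.002,"hand":-1},{"rx":0,"ry":0,"rz":0,"dx":0,"dy":0,"dz":0.002,"hand":-1}]'; done; python3 -m creep '[{"rx":0,"ry":0,"rz":0,"dx":0,"dy":0,"dz":0.001,"hand":-1},{"rx":0,"ry":0,"rz":0,"dx":0,"dy":0,"dz":0.002,"hand":-1},{"rx":0,"ry":0,"rz":0,"dx":0,"dy":0,"dz":0.002,"hand":-1}]'
```

```text
t: 22.35
eef_pos: [0.6081, -0.076, 0.1048]
tcp_rot: [0.774, 0.633, -0.001, -0.0]
ft_force: [-1.3, 0.4, 5.4]
grip_width: -0.002
finger_force: 2.6
t: 22.72
eef_pos: [0.6082, -0.076, 0.1044]
tcp_rot: [0.774, 0.633, -0.0, -0.0]
ft_force: [-2.8, 0.1, 9.0]
grip_width: -0.004
finger_force: 4.3
```

The +x side touches at z=0.1048 against 0.1054 on the -x side, so the plate is level to about 0.3°. Retracting and handing in.

```bash
python3 -m creep '[{"rx":0,"ry":0,"rz":0,"dx":0,"dy":0,"dz":-0.1,"hand":-1},{"rx":0,"ry":0,"rz":0,"dx":0,"dy":0,"dz":-0.2,"hand":-1},{"rx":0,"ry":0,"rz":0,"dx":0,"dy":0,"dz":-0.3,"hand":-1},{"rx":0,"ry":0,"rz":0,"dx":0,"dy":0,"dz":-0.36,"hand":-1},{"rx":0,"ry":0,"rz":0,"dx":0,"dy":0,"dz":-0.36,"hand":-1}]'; python3 - <<'E'
from h import *
import pickle
# side view: is the bar still at the lug after the touch?
s=cam('side');p0=np.array([.5743,.098,.17]);a=np.radians(-11.5);X=np.array([np.cos(a),np.sin(a),0]);Y=np.array([-np.sin(a),np.cos(a),0])
hsv=cv2.cvtColor(s['pixels'],cv2.COLOR_RGB2HSV)
for y in(9,13,20,28):
    u,v=proj(s,p0+X*.027+Y*y/1e3)[0].round().astype(int); u2,v2=proj(s,p0-X*.027+Y*y/1e3)[0].round().astype(int); print(y,(u,v),s['pixels'][v,u],(u2,v2),s['pixels'][v2,u2])
st=robot.sense();print(st['eef_pos'],st['ft_force'],st['t'])
E
```

```text
t: 23.35
eef_pos: [0.6097, -0.0763, 0.2859]
tcp_rot: [0.774, 0.633, 0.002, 0.002]
ft_force: [0.1, -0.1, -1.0]
grip_width: -0.003
finger_force: 0.0
9 (np.int64(300), np.int64(246)) [53 55 58] (np.int64(321), np.int64(249)) [49 51 54]
13 (np.int64(299), np.int64(247)) [46 49 52] (np.int64(320), np.int64(251)) [32 34 36]
20 (np.int64(298), np.int64(249)) [27 28 31] (np.int64(320), np.int64(253)) [ 2 16 19]
28 (np.int64(297), np.int64(251)) [63 64 63] (np.int64(319), np.int64(255)) [ 3 27 32]
[ 0.60856286 -0.07593892  0.28366206] [ 0.27432841  0.05567192 -0.58042022] 23.4
```

```bash
python3 -c "from rig import robot; print(robot.sign_off())"
```

```text
the job is handed in; nothing more can be done
None
```

I pushed the plate back to level (within about 0.3° by touch on both sides) and pushed the slim lock pin through until its cross-bar stopped dead on the lug at 15 N; the job was handed in at about 23 s with the arm clear, and no verdict came back.

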